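# Raise the bench magnifier one rung

### The job

The red-handled magnifier sits too low over its silver filigree for the engraver's hand. Lift its frame by the red bar until the pawl has passed the next rung, lower it gently so that the pawl sits on that rung, exactly one rung higher than now, and let go. Leave the blue-handled magnifier down as it is.

Things in the scene. Friction and masses are not known exactly. Their poses are not given: they have to be found in the camera images.
- red_grip (a point): Middle of the red bar on top of the red magnifier's sliding frame, moving with it: 14 x 14 mm section, 90 mm long, level, its centre 175 mm above the bench at the start. y runs along the bar, z up, x away from the 90 mm round lens (lens centre 87 mm to -x, top 61 mm below the bar). Grip from above across the bar's long sides; free 40 mm down beside it. The stand is fixed, turned up to 0.4 rad.
- red_frame (a joint): Raise of the red magnifier's frame, straight up, m: 0 at the start, range 0 to 0.125. Rungs 40 mm apart on fixed rails: it seats at 0, 0.040 and 0.080. Rising, the pawl meets the next rung at 0.026 and is past it at about 0.052; lowered from 0.056 to 0.088 it seats at 0.040. Higher, it catches the rung after and cannot come down again. Weighs about 0.4 kg (varies); falls if let go unseated.
- red_pawl (a joint): Angle of the red magnifier's brass pawl, on the stand's side away from the lens, rad: 0 is level, home against its stop, where it can carry the frame; grows to at most 1.3 as a rung swings its nose down in passing. A brass counterweight brings it home by itself: it need not be touched.
- blue_frame (a joint): Raise of the blue magnifier's frame, m: 0 at the start, to stay 0. A twin of the red one but for its blue bar; the two stand left and right on the bench, about 0.3 to 0.5 m apart, in either order.

How it is judged (in metres and radians):
At the end, for the whole second after the job is handed in: The red magnifier's frame rests, still, one rung up (0.040 m raised, within 5 mm) with its pawl within 10 degrees of level, and the blue magnifier's frame is down (raised less than 5 mm) (value of joint red_frame between 0.035 and 0.045 m and value of joint red_pawl below 0.17 rad and velocity of joint red_frame between -0.01 and 0.01 m/s and value of joint blue_frame below 0.005 m); the robot touches nothing.
It fails at once if the red magnifier's frame is let fall (comes down faster than 0.4 m/s) (velocity of joint red_frame below -0.4 m/s).
It fails at once if the blue magnifier's frame is lifted by more than 15 mm (value of joint blue_frame above 0.015 m).
It also fails if it takes over 32 s, if anything falls off the work surface, if the arm or the gripper's body presses on something with over 40 N, if the wrist force passes 120 N, or if a joint passes its speed limit or range.

### The arm

A 6-joint arm with a two-finger parallel gripper is mounted at the origin on the work surface. World frame = base frame: x ahead of the robot, y to its left, z up, the work surface at z = 0. Lengths are in mm, angles in rad, forces in N, time in s.
With the tool pointing down it reaches from about 350 to 975 mm from the base axis. Payload 7.1 kg.
Tool frame: the origin (TCP) lies between the finger pads; the fingertips stand 19 mm ahead of it and the grasp point (between the pads) is the TCP; z points along the fingers, y is the line along which they close (so a half turn about z gives the same grasp; the last joint's range is limited). The gripper opens to 88 mm and grips with 3 to 60 N. Pads are 20 mm wide; open, the fingers measure 115 mm over their backs; the gripper's body (75 mm by 178 mm) begins 61 mm behind the grasp point.
Start: joints at [-1.12, 0.423, 1.63, -0, 1.089, -0.019], TCP at [282.956, -557.262, 241.675] pointing down, gripper open.
Joint ranges: [-3, 3], [-0.9, 2.11], [0.09, 2.58], [-1.31, 4.45], [0.11, 2.69], [-2.54, 2.54]. Speed limits (rad/s): [2.39, 2.39, 3.01, 3.14, 3.14, 3.14].

### API

Orientations are given as a rotation vector (axis times angle).
In Python, from workcell import ctrl gives the robot as it stands.
- The arm moves only by the tool arm_command, never from a script. Its argument "series" is a list of rows, each an object with "linear": the shift along the tool's x, y, z in m, a list of three; "turn": the turn about the tool's z in rad. A call has 1 to 10 rows; each row shifts and turns the commanded pose from where the row before left it, along the tool's axes as they then stand; what a row does not reach is not made up. A row lasts 1/10 s, in which the tool goes at most 50 mm and 8.59 degrees, less where a joint would pass 70% of its speed; a pose out of reach is approached as far as the arm can. A call with a gripper value outside its range is refused whole. "jaw" is the opening, from -1 (shut) to 1 (fully open), set as the call begins (left out, the last holds). The fingers move at their own pace and stop on an object; the grip force is fixed at half the most. Time passes only in rows, so rows that do not move let the fingers close. It gives the time, the measured TCP pose, the force, the opening and the grip force at its end, in the units of the state.
- ctrl.get_obs(): the state, without advancing time (a new reading comes with each control period).
- ctrl.get_image(name): name is "side" or "top" or "wrist"; returns a dict with "frame" (400x640x3 uint8, blue, green, red), "fx", "fy", "cx", "cy" (pixels), "k1" (the pictures are not rectified: a ray, as slopes to the right and down, at radius r is drawn at 1 + k1 r^2 times it, then the intrinsics apply), "rvec" (rotation vector, rad) and "tvec" (3), from world to camera coordinates, as OpenCV has them. Camera axes: x right, y down, z forward; pixel columns grow to the right and rows downward; lengths in mm; the calibration is good to about 2 mm. A picture is of the moment at which its call begins. There is no depth.
- ctrl.close_job(): hands the job in; it is judged then, once.
The state is a dict: "t": time; "qpos": joint angles; "qvel": joint speeds; "joint_torque": joint torques, N m; "ee_pos": TCP position; "orientation": TCP orientation; "ft_force": force on the tool from outside, world axes, zero at the start; "moment": the same for the moment, N m; "width": finger opening in mm; "grasp_force": force on a finger pad.
Only numpy, scipy, OpenCV 4.12 (cv2) and the standard library are available. Lean on these libraries where they do the work, as an engineer would, in place of code of your own. Each camera call takes 0.05 s, during which the arm holds its last target. There are 200 camera calls.

## Working session

There is one attempt and no reset: what is moved stays moved. The work goes in short steps, Python scripts to look and compute and a tool call to move; the robot and the scene stay as the last step left them, time stands still between calls to the robot, and variables do not carry over. Pictures are saved under pics/ and viewed, at most 10 in all, crops included, and the job is handed in when it is done.

Besides the shell and the picture viewer there is one more tool, called after "Call:" as name([rows], argument=value, ...), one row to a line, values as JSON. arm_command: Moves the arm, as the interface text tells. Its arguments: {"type":"object","properties":{"series":{"type":"array"},"jaw":{"type":"number"}},"required":["series"]}

```bash
mkdir -p pics
cat > h.py <<'E'
import numpy as np, cv2
from workcell import ctrl
from scipy.spatial.transform import Rotation as R
def ray(im,uv):
    K=np.array([[im['fx'],0,im['cx']],[0,im['fy'],im['cy']],[0,0,1]],float)
    d=np.array([im['k1'],0,0,0,0],float)
    n=cv2.undistortPoints(np.array(uv,float).reshape(-1,1,2),K,d).reshape(-1,2)
    M=cv2.Rodrigues(np.array(im['rvec'],float))[0]; t=np.array(im['tvec'],float).ravel()
    return -M.T@t,(np.c_[n,np.ones(len(n))])@M
def onz(im,uv,z):
    c,d=ray(im,uv); return c+d*((z-c[2])/d[:,2])[:,None]
def red(f):
    h=cv2.cvtColor(f,cv2.COLOR_BGR2HSV)
    return ((((h[...,0]<8)|(h[...,0]>172))&(h[...,1]>140)&(h[...,2]>60))*255).astype(np.uint8)
def blobs(m,n=3):
    c=cv2.findContours(m,cv2.RETR_EXTERNAL,cv2.CHAIN_APPROX_NONE)[0]
    return [cv2.minAreaRect(k)+(cv2.contourArea(k),) for k in sorted(c,key=cv2.contourArea)[::-1][:n]]
E
python3 - <<'E'
from h import *
a=ctrl.get_image('top');b=ctrl.get_image('side')
cv2.imwrite('pics/top.png',a['frame']);cv2.imwrite('pics/side.png',b['frame'])
for im in(a,b):
    for q in blobs(red(im['frame'])):print(q, onz(im,cv2.boxPoints(q[:3]),182).round().tolist())
    print(ray(im,[[320,200]])[0])
o=ctrl.get_obs();print(o['t'],o['ee_pos'],o['orientation'],o['width'])
print(R.from_rotvec(o['orientation']).as_matrix().round(3))
E
```

```text
((427.5094299316406, 213.2830352783203), (6.31858491897583, 43.40593338012695), 74.05460357666016, 220.0) [[519.0, -180.0, 182.0], [545.0, -266.0, 182.0], [533.0, -269.0, 182.0], [507.0, -184.0, 182.0]]
((114.00001525878906, 31.00000762939453), (5.656853675842285, 5.656853675842285), 45.0, 25.0) [[904.0, 451.0, 182.0], [913.0, 443.0, 182.0], [904.0, 434.0, 182.0], [895.0, 442.0, 182.0]]
((119.0, 39.0), (0.0, 0.0), 0.0, 0.0) [[886.0, 431.0, 182.0], [886.0, 431.0, 182.0], [886.0, 431.0, 182.0], [886.0, 431.0, 182.0]]
[ 462.96923895   -2.38301516 1030.04441409]
((328.0431213378906, 121.76724243164062), (26.392597198486328, 6.302710056304932), 66.80140686035156, 129.0) [[548.0, -258.0, 182.0], [534.0, -269.0, 182.0], [505.0, -170.0, 182.0], [518.0, -160.0, 182.0]]
((443.1885986328125, 22.073768615722656), (11.95071792602539, 24.806793212890625), 84.80557250976562, 121.0) [[195.0, -905.0, 182.0], [101.0, -935.0, 182.0], [119.0, -818.0, 182.0], [207.0, -792.0, 182.0]]
((430.9411926269531, 42.735294342041016), (7.518604278564453, 21.828205108642578), 14.03624439239502, 111.5) [[254.0, -604.0, 182.0], [215.0, -773.0, 182.0], [192.0, -759.0, 182.0], [234.0, -593.0, 182.0]]
[488.42938708 530.94769956 675.74724141]
0.1 [ 282.76407859 -556.84506926  240.97530134] [-3.05399709e+00 -7.30862211e-01  4.41150859e-04] 87.7878773203861
[[ 0.892  0.453 -0.001]
 [ 0.453 -0.892  0.001]
 [ 0.    -0.001 -1.   ]]
```

View pics/top.png

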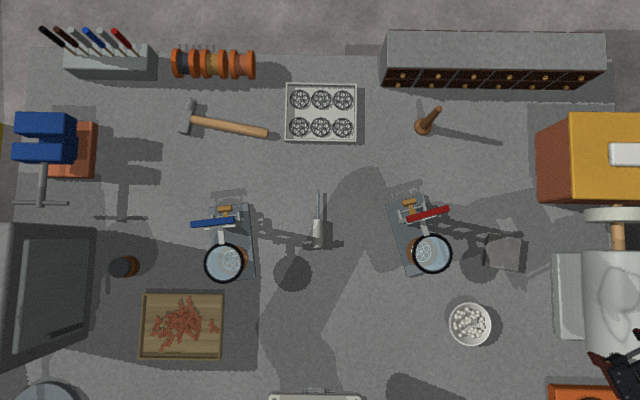

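View pics/side.png

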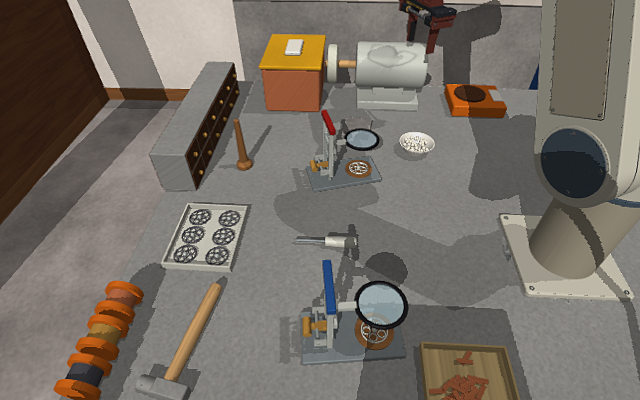

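The top view shows the red bar at px (427,213) and the blue bar at (213,221), with the lenses toward the robot. In the side view the red bar is at (328,122), and both views agree. The bar centre is about (526,-225), it measures about 90 mm long as it should, and its yaw is about 0.29 rad. I'll rise, go over, then turn.

Call:
arm_command([
  {"linear": [0, 0, -0.04], "turn": 0},
  {"linear": [0, 0, -0.04], "turn": 0},
  {"linear": [0, 0, -0.04], "turn": 0},
  {"linear": [0.037, -0.019, 0], "turn": 0},
  {"linear": [0.037, -0.019, 0], "turn": 0},
  {"linear": [0.037, -0.019, 0], "turn": 0},
  {"linear": [0.037, -0.019, 0], "turn": 0},
  {"linear": [0.037, -0.019, 0], "turn": 0},
  {"linear": [0.037, -0.019, 0], "turn": 0},
  {"linear": [0.037, -0.019, 0], "turn": 0},
], jaw=1)

```text
t: 1.1
ee_pos: [454.2, -319.8, 361.4]
orientation: [-3.055, -0.731, 0.001]
ft_force: [0.2, -0.8, -0.2]
width: 87.9
grasp_force: 0.0
```

Call:
arm_command([
  {"linear": [0.037, -0.019, 0], "turn": 0},
  {"linear": [0.037, -0.019, 0], "turn": 0},
  {"linear": [0.037, -0.019, 0], "turn": 0},
  {"linear": [0, 0, 0], "turn": -0.14},
  {"linear": [0, 0, 0], "turn": -0.14},
  {"linear": [0, 0, 0], "turn": -0.14},
  {"linear": [0, 0, 0], "turn": -0.14},
  {"linear": [0, 0, 0], "turn": -0.14},
  {"linear": [0, 0, 0], "turn": -0.14},
  {"linear": [0, 0, 0], "turn": -0.14},
])

```text
t: 2.1
ee_pos: [526.6, -220.2, 361.2]
orientation: [-2.345, -2.089, 0.001]
ft_force: [-0.4, 0.4, 0.2]
width: 88.0
grasp_force: 0.0
```

Call:
arm_command([
  {"linear": [0, 0, 0], "turn": -0.14},
  {"linear": [0, 0, 0], "turn": -0.14},
  {"linear": [0, 0, 0], "turn": -0.14},
  {"linear": [0, 0, 0], "turn": 0},
  {"linear": [0, 0, 0], "turn": 0},
])

```text
t: 2.6
ee_pos: [526.7, -220.3, 361.4]
orientation: [-1.87, -2.524, 0.0]
ft_force: [0.3, 0.2, 0.5]
width: 87.8
grasp_force: 0.0
```

```bash
cat > m.py <<'E'
from h import *
import sys
a=ctrl.get_image('wrist');cv2.imwrite('pics/%s.png'%sys.argv[1],a['frame'])
o=ctrl.get_obs();M=R.from_rotvec(o['orientation']).as_matrix();p=np.array(o['ee_pos'])
print(o['t'],p.round(1),M.round(3).tolist(),o['ft_force'],o['width'])
for q in blobs(red(a['frame']),2):
    B=onz(a,cv2.boxPoints(q[:3]),float(sys.argv[2]));c=B.mean(0);e=[B[1]-B[0],B[2]-B[1]]
    print(q,B.round().tolist(),c.round(1),[(np.linalg.norm(v).round(1),np.arctan2(v[1],v[0]).round(3)) for v in e])
    print('bar centre in tool', (M.T@(np.array([c[0],c[1],float(sys.argv[2])-7])-p)).round(1))
E
python3 m.py w1 182
```

```text
2.65 [ 526.7 -220.3  361.4] [[-0.291, 0.957, -0.0], [0.957, 0.291, 0.0], [0.0, -0.0, -1.0]] [-0.24271636  0.49101649  0.29166804] 88.16458018745497
((317.5, 186.0), (76.0, 11.0), 90.0, 732.5) [[507.0, -183.0, 182.0], [518.0, -180.0, 182.0], [544.0, -263.0, 182.0], [532.0, -266.0, 182.0]] [ 525.2 -223.   182. ] [(np.float64(11.8), np.float64(0.295)), (np.float64(87.0), np.float64(-1.272))]
bar centre in tool [ -2.2  -2.1 186.4]
((44.0, 262.0), (0.0, 0.0), 0.0, 0.0) [[239.0, -406.0, 182.0], [239.0, -406.0, 182.0], [239.0, -406.0, 182.0], [239.0, -406.0, 182.0]] [ 239.2 -405.9  182. ] [(np.float64(0.0), np.float64(0.0)), (np.float64(0.0), np.float64(0.0))]
bar centre in tool [ -93.9 -329.1  186.5]
```

View pics/w1.png

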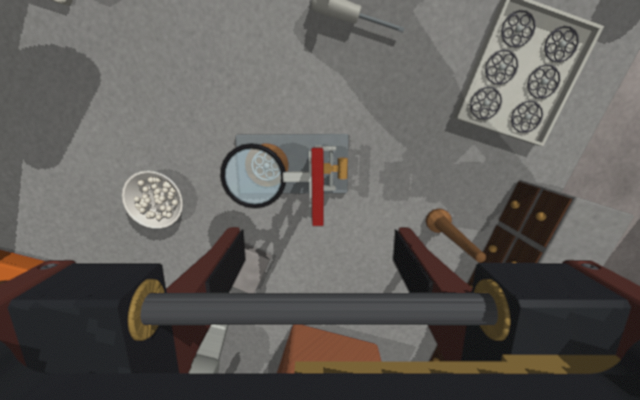

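The bar is vertical in the wrist view at px (317,186), square to the fingers, and its length and yaw agree with the top view. The tool needs (-2,-2) mm sideways and 186 mm down.

Call:
arm_command([
  {"linear": [-0.002, -0.002, 0.03], "turn": 0},
  {"linear": [0, 0, 0.03], "turn": 0},
  {"linear": [0, 0, 0.03], "turn": 0},
  {"linear": [0, 0, 0.03], "turn": 0},
  {"linear": [0, 0, 0.02], "turn": 0},
  {"linear": [0, 0, 0.02], "turn": 0},
  {"linear": [0, 0, 0.015], "turn": 0},
  {"linear": [0, 0, 0.01], "turn": 0},
  {"linear": [0, 0, 0], "turn": 0},
])

```text
t: 3.55
ee_pos: [524.8, -222.5, 175.4]
orientation: [-1.866, -2.524, 0.001]
ft_force: [-0.1, 0.0, -0.3]
width: 87.8
grasp_force: 0.0
```

Call:
arm_command([
  {"linear": [0, 0, 0], "turn": 0},
  {"linear": [0, 0, 0], "turn": 0},
  {"linear": [0, 0, 0], "turn": 0},
  {"linear": [0, 0, 0], "turn": 0},
  {"linear": [0, 0, 0], "turn": 0},
  {"linear": [0, 0, 0], "turn": 0},
  {"linear": [0, 0, 0], "turn": 0},
  {"linear": [0, 0, 0], "turn": 0},
], jaw=-1)

```text
t: 4.35
ee_pos: [525.5, -222.8, 176.7]
orientation: [-1.866, -2.527, 0.0]
ft_force: [0.6, -0.9, -0.3]
width: 27.3
grasp_force: 0.0
```

Call:
arm_command([
  {"linear": [0, 0, 0], "turn": 0},
  {"linear": [0, 0, 0], "turn": 0},
  {"linear": [0, 0, 0], "turn": 0},
  {"linear": [0, 0, 0], "turn": 0},
  {"linear": [0, 0, 0], "turn": 0},
])

```text
t: 4.85
ee_pos: [525.6, -222.8, 176.7]
orientation: [1.866, 2.527, 0.0]
ft_force: [-0.2, 0.6, -0.9]
width: 13.8
grasp_force: 30.0
```

Gripped at 13.8 mm with 30 N. Lifting gently, about 68 mm.

Call:
arm_command([
  {"linear": [0, 0, -0.005], "turn": 0},
  {"linear": [0, 0, -0.007], "turn": 0},
  {"linear": [0, 0, -0.007], "turn": 0},
  {"linear": [0, 0, -0.007], "turn": 0},
  {"linear": [0, 0, -0.007], "turn": 0},
  {"linear": [0, 0, -0.007], "turn": 0},
])

```text
t: 5.45
ee_pos: [525.6, -222.8, 217.4]
orientation: [1.866, 2.527, 0.0]
ft_force: [3.7, -1.0, -6.0]
width: 13.5
grasp_force: 30.0
```

Call:
arm_command([
  {"linear": [0, 0, -0.007], "turn": 0},
  {"linear": [0, 0, -0.007], "turn": 0},
  {"linear": [0, 0, -0.007], "turn": 0},
  {"linear": [0, 0, -0.007], "turn": 0},
  {"linear": [0, 0, 0], "turn": 0},
  {"linear": [0, 0, 0], "turn": 0},
  {"linear": [0, 0, 0], "turn": 0},
])

```text
t: 6.15
ee_pos: [525.6, -222.8, 244.5]
orientation: [1.866, 2.527, 0.0]
ft_force: [2.9, 0.0, -5.5]
width: 13.6
grasp_force: 30.0
```

Run:
```python
from h import *
b=ctrl.get_image('side');f=b['frame']
cv2.imwrite('pics/s2.png',cv2.resize(f[60:210,240:440],None,fx=4,fy=4,interpolation=cv2.INTER_CUBIC))
w=ctrl.get_image('wrist')
cv2.imwrite('pics/w2.png',w['frame'])
for q in blobs(red(w['frame']),2):print(q)
```

```text
((318.5, 236.0), (110.0, 27.0), 90.0, 2764.0)
((319.0, 332.5), (15.0, 22.0), 90.0, 309.5)
```

View pics/s2.png

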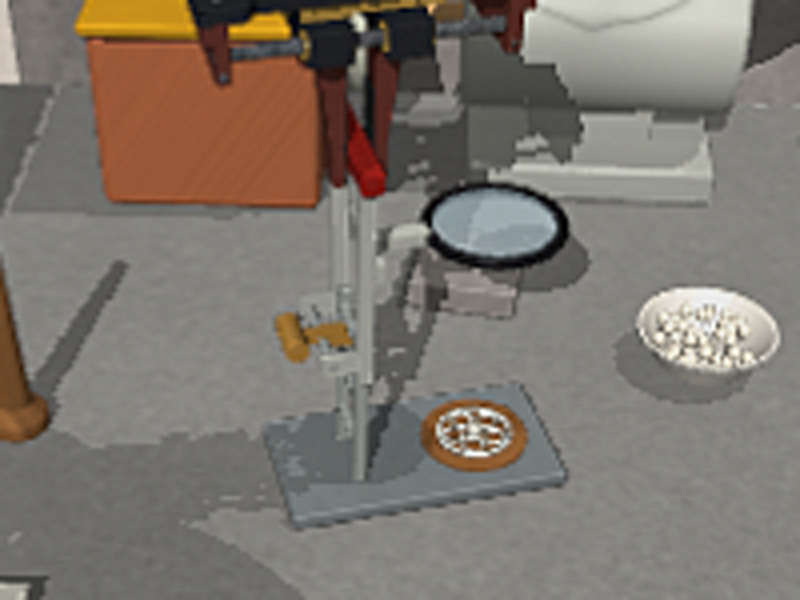

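The crop shows the red frame raised in the fingers (bar near px (365,165)), about 67.8 mm by the TCP, and the brass pawl (330,335) back level. Lowering gently now.

Call:
arm_command([
  {"linear": [0, 0, 0.003], "turn": 0},
  {"linear": [0, 0, 0.004], "turn": 0},
  {"linear": [0, 0, 0.004], "turn": 0},
  {"linear": [0, 0, 0.004], "turn": 0},
  {"linear": [0, 0, 0.004], "turn": 0},
  {"linear": [0, 0, 0.003], "turn": 0},
  {"linear": [0, 0, 0.002], "turn": 0},
  {"linear": [0, 0, 0], "turn": 0},
])

```text
t: 7.05
ee_pos: [525.6, -222.8, 220.4]
orientation: [-1.866, -2.527, -0.0]
ft_force: [4.9, -0.0, -4.6]
width: 13.4
grasp_force: 30.0
```

Call:
arm_command([
  {"linear": [0, 0, 0.001], "turn": 0},
  {"linear": [0, 0, 0.001], "turn": 0},
  {"linear": [0, 0, 0.001], "turn": 0},
  {"linear": [0, 0, 0], "turn": 0},
  {"linear": [0, 0, 0], "turn": 0},
])

```text
t: 7.55
ee_pos: [525.6, -222.8, 217.7]
orientation: [1.866, 2.527, 0.0]
ft_force: [4.6, 0.2, -6.1]
width: 13.5
grasp_force: 30.0
```

Call:
arm_command([
  {"linear": [0, 0, 0.0005], "turn": 0},
  {"linear": [0, 0, 0.0005], "turn": 0},
  {"linear": [0, 0, 0.0005], "turn": 0},
  {"linear": [0, 0, 0], "turn": 0},
  {"linear": [0, 0, 0], "turn": 0},
])

```text
t: 8.05
ee_pos: [525.6, -222.8, 216.5]
orientation: [1.866, 2.527, 0.0]
ft_force: [2.7, 1.0, -1.6]
width: 13.9
grasp_force: 30.0
```

Raised 39.8 mm and the weight is coming off the tool, so the pawl is seating. A little further to confirm.

Call:
arm_command([
  {"linear": [0, 0, 0.0005], "turn": 0},
  {"linear": [0, 0, 0], "turn": 0},
  {"linear": [0, 0, 0], "turn": 0},
])

```text
t: 8.35
ee_pos: [525.6, -222.8, 216.3]
orientation: [1.865, 2.527, 0.0]
ft_force: [0.2, 3.0, 5.8]
width: 14.1
grasp_force: 30.0
```

The force now pushes up and the TCP is held at 39.6 mm, so the frame is seated. Opening and backing off.

Call:
arm_command([
  {"linear": [0, 0, 0], "turn": 0},
  {"linear": [0, 0, 0], "turn": 0},
  {"linear": [0, 0, 0], "turn": 0},
  {"linear": [0, 0, 0], "turn": 0},
  {"linear": [0, 0, 0], "turn": 0},
  {"linear": [0, 0, 0], "turn": 0},
  {"linear": [0, 0, 0], "turn": 0},
  {"linear": [0, 0, 0], "turn": 0},
], jaw=1)

```text
t: 9.15
ee_pos: [525.5, -222.8, 215.6]
orientation: [-1.866, -2.528, 0.0]
ft_force: [-0.4, -0.1, -0.3]
width: 74.4
grasp_force: 0.0
```

Call:
arm_command([
  {"linear": [0, 0, -0.01], "turn": 0},
  {"linear": [0, 0, -0.02], "turn": 0},
  {"linear": [0, 0, -0.03], "turn": 0},
  {"linear": [0, 0, -0.03], "turn": 0},
  {"linear": [0, 0, -0.03], "turn": 0},
  {"linear": [0, 0, -0.02], "turn": 0},
  {"linear": [0, 0, 0], "turn": 0},
  {"linear": [0, 0, 0], "turn": 0},
])

```text
t: 9.95
ee_pos: [525.4, -222.8, 355.7]
orientation: [1.865, 2.527, 0.0]
ft_force: [-0.1, 0.6, -0.2]
width: 87.5
grasp_force: 0.0
```

```bash
python3 m.py w3 222
python3 - <<'E'
from h import *
f=ctrl.get_image('side')['frame']
cv2.imwrite('pics/s3.png',cv2.resize(f[60:210,240:440],None,fx=4,fy=4,interpolation=cv2.INTER_CUBIC))
E
```

```text
10.0 [ 525.  -222.6  354.8] [[-0.295, 0.956, -0.001], [0.956, 0.295, 0.001], [0.001, -0.001, -1.0]] [0.33885296 0.52752894 0.05505905] 87.70131827488633
((319.0, 195.0), (88.0, 12.0), 90.0, 983.5) [[507.0, -183.0, 222.0], [518.0, -180.0, 222.0], [544.0, -264.0, 222.0], [532.0, -267.0, 222.0]] [ 525.2 -223.5  222. ] [(np.float64(11.1), np.float64(0.299)), (np.float64(88.0), np.float64(-1.266))]
bar centre in tool [ -1.1   0.  139.8]
((44.0, 262.0), (0.0, 0.0), 0.0, 0.0) [[276.0, -373.0, 222.0], [276.0, -373.0, 222.0], [276.0, -373.0, 222.0], [276.0, -373.0, 222.0]] [ 276.2 -372.8  222. ] [(np.float64(0.0), np.float64(0.0)), (np.float64(0.0), np.float64(0.0))]
bar centre in tool [ -70.4 -281.8  140. ]
```

View pics/s3.png

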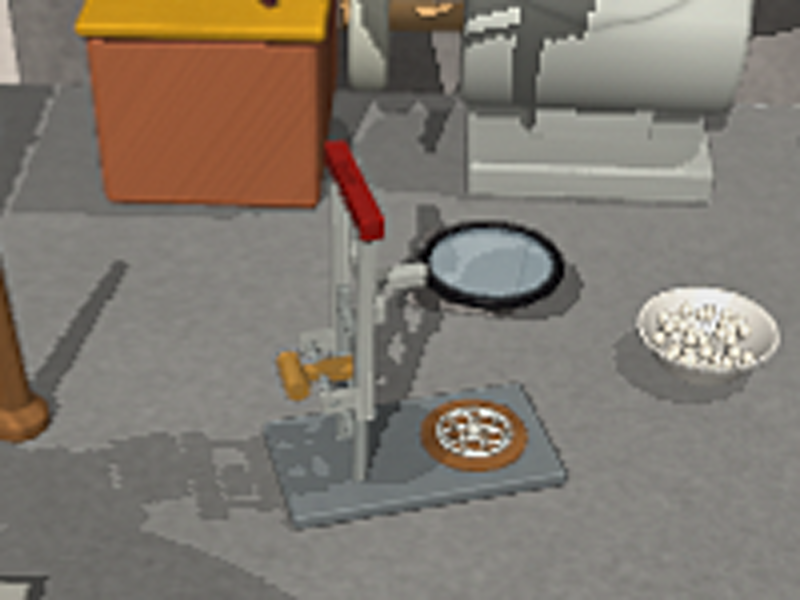

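In the crop the red bar (355,190) stands free with the gripper clear. The pawl (315,372) is level. In the wrist view the bar's length fits a top height of 222 mm, one rung up.

```bash
python3 -c "
from workcell import ctrl
print(ctrl.close_job())"
```

```text
the job is handed in; nothing more can be done
None
```

The red magnifier's frame now rests one rung up (about 40 mm) with its pawl level, the gripper is clear, the blue one was never touched, and the job is handed in; no verdict was returned.

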